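# Brake the heater stand, load its block, release it and roll it home

## Task

The block heater on its low wheeled stand has been rolled out for loading. Press the brake pedal on its front wheel down firmly, but without stamping on it, so that the brake grips and holds by itself, and then set the aluminium heating block down fully home in the heater's well while the braked stand stays put. Let go, flick the pedal all the way up again, then gently roll the stand back along its track until it rests against the rubber buffers; leave the other things on the bench alone.

Things in the scene. Friction and masses are not known exactly. Their poses are not given: they have to be found in the camera images.
- stand: White block heater on a low aluminium stand with four 50 mm wheels, 6 kg. Origin: bench level, under the middle of the deck's front edge; x from front (control panel) to back, y left, z up. It rolls only along +x in its guide track (270 mm wide, 11 mm high; about 3 N); starts fully rolled out. Deck 240 x 240 mm, z 80 to 92 mm. Heater x 35 to 236 mm, 210 mm wide, top at z 172 mm.
- well (a point): Middle of the floor of the rectangular well in the heater's top: 80 mm along the stand's x by 100 mm along its y, 30 mm deep, rim chamfered 3 mm. It takes the block with 3 mm to spare on each side, long side along the stand's y, either way round.
- push_face (a point): Point on the heater's upright front face (z 92 to 137 mm, 210 mm wide, at x = 35 mm of the stand), 115 mm above the bench: a good place to push the stand along its x.
- stand_back (a point): Middle of the deck's back edge (what meets the buffers), 86 mm above the bench.
- pedal (a joint): Brake pedal, rad: 0 = all the way up (starts at 0 to 0.08; up means below 0.15), growing as it is pressed down. The stiff hinge keeps it wherever it is left; 5 to 7 N at the pad moves it, either way. Somewhere between 0.22 and 0.55 the shoe beneath it meets the wheel and the pedal pushes back stiffly: this point differs each time and cannot be seen, only felt.
- pedal_hinge (a point): Pedal's hinge, axis along the stand's y, at (34, 85, 66) mm in the stand's frame, behind the front-left wheel. The lever reaches to the front, 80 mm from the hinge to the pad's middle, which lies at x = 34 - 80 cos(0.244 - q), y = 85, z = 66 + 80 sin(0.244 - q) mm of the stand for pedal value q.
- pedal_pad (a point): Middle of the top of the pedal's black ribbed pad, 34 (stand's x) x 32 (stand's y) x 10 mm, flat sides; its top is 5 to 6 mm over the lever's middle line. It sticks out free, 30 mm ahead of the deck's front edge. Press it from above; pinch it by its sides (32 mm) or hook it from beneath to swing it up.
- brake_shoe: Small rubber shoe (14 mm) under the pedal's lever, above the tyre, mostly hidden; its setting differs. Pressing the pad's middle straight down until it pushes back with 13 to 20 N leaves the brake gripping by itself; under 11 N it stays too slack, over 24 N is stamping on it. Origin at its middle.
- wheel: Braked front-left wheel, 50 mm, under the pedal; origin on its axle; turns as the stand rolls.
- stop: Dark steel bracket across the track behind the stand, 170 mm wide, 98 mm high, with two springy rubber buffers (20 mm, about 2 N per mm) facing the stand. Origin: on the track, in the middle, in the plane of the buffers' faces; x as the stand's. The gap to stand_back along x is 60 to 110 mm at the start.
- block: Aluminium heating block with tube holes, 74 x 94 x 38 mm (x, y, z), about 0.5 kg, loose on the bench, with a black lifting handle on a post. Origin: middle of its underside.
- block_handle (a point): Middle of the block's handle bar, 76 mm above the block's underside: 12 mm thick (block's x), 50 mm long (block's y), 16 mm high, with 30 mm free beneath it.
- tube_rack: Bystander: green tube rack 70 x 110 x 36 mm; origin under its middle.
- reagent: Bystander: brown bottle with a blue cap, 54 mm across, 115 mm high; origin under its middle.
- tip_box: Bystander: grey box with a clear lid, 120 x 82 x 69 mm; origin under its middle.
There are look-alikes about, which are no part of the job. Leave any red look-alike of the block alone.

How it is judged:
On the way, in this order (a step that is already met when the one before it is completed fails the run):
1. the brake is on and holds by itself, nobody touching the stand (contact force between brake_shoe and wheel above 14 N and contact force between the fingers and stand below 0.5 N), for 0.3 s.
2. the block is let go fully home in the well, the brake still gripping and the stand where it was (z of block in the frame of well below 0.003 m and horizontal distance between block and well below 0.008 m and angle between block's own z axis and vertical below 0.05 rad and contact force between the fingers and block below 0.5 N and contact force between brake_shoe and wheel above 10 N and distance of stand from where it was at the start of the episode below 0.02 m), for 0.2 s.
3. the pedal is all the way up and the brake off, before the stand is rolled (value of joint pedal below 0.15 rad and contact force between brake_shoe and wheel below 0.5 N and distance of stand from where it was at the start of the episode below 0.03 m), for 0.2 s.
At the end, for the whole second after the job is handed in: Stand at rest against the buffers (gap under 6 mm), pedal up (under 0.15 rad), brake off; the block let go, level, fully home in the well (within 3 mm of its floor), at rest; bystanders within 15 mm of their places (x of stand_back in the frame of stop above -0.006 m and linear speed of each of stand, block below 0.01 m/s and value of joint pedal below 0.15 rad and contact force between brake_shoe and wheel below 0.5 N and z of block in the frame of well below 0.003 m and horizontal distance between block and well below 0.008 m and angle between block's own z axis and vertical below 0.05 rad); the robot touches nothing.
It fails at once if the brake is stamped on: more than 55 N between shoe and wheel (contact force between brake_shoe and wheel above 55 N).
It fails at once if the block is dropped or forced into the heater: more than 80 N between them (contact force between block and stand above 80 N).
It fails at once if the stand is run hard into the buffers: more than 40 N (contact force between stand and stop above 40 N).
It fails at once if a bystander is moved by more than 15 mm (distance of any of tube_rack, reagent, tip_box from where it was at the start of the episode above 0.015 m).
It also fails if it takes over 70 s, if anything falls off the work surface, if the arm or the gripper's body presses on something with over 40 N, if the wrist force passes 120 N, or if a joint passes its speed limit or range.

## Robot

A 6-joint arm with a two-finger parallel gripper is mounted at the origin on the work surface. World frame = base frame: x ahead of the robot, y to its left, z up, the work surface at z = 0. Lengths are in m, angles in rad, forces in N, time in s.
With the tool pointing down it reaches from about 0.35 to 0.975 m from the base axis. Payload 4.9 kg.
Tool frame: the origin (TCP) lies between the finger pads; the fingertips stand 25 mm ahead of it and the grasp point (between the pads) lies 6 mm ahead of it (ctrl.tip_reach is the distance from the TCP to the fingertips, in m); z points along the fingers, y is the direction in which the jaws open and shut (so a half turn about z gives the same grasp; the last joint's range is limited). The gripper opens to 85 mm and grips with 20 to 120 N. Pads are 22 mm wide; open, the fingers measure 114 mm over their backs; the gripper's body (76 mm by 85 mm) begins 54 mm behind the grasp point. The pads swing forward as they close: fully open they stand 13 mm farther back than shut.
Start: joints at [1.046, 0.053, 1.613, -0, 1.476, -0.119], TCP at [0.247, 0.574, 0.256] pointing down, gripper open.
Joint ranges: [-3.01, 3.01], [-1.01, 2.22], [0.06, 2.58], [-1.02, 4.17], [0.09, 2.62], [-3.14, 3.14]. Speed limits (rad/s): [2.57, 2.57, 3.14, 3.14, 3.14, 3.14].

## Interface

Orientations are given as a rotation vector (axis times angle).
In Python, from station import get_obs, get_image, camera_params, order, ctrl gives the robot as it stands.
- The arm moves only by the tool move_arm, never from a script. Its argument "deltas" is one flat list of numbers, 5 for each row, row after row: the opening, from -1 (shut) to 1 (fully open), so that 0 is half open, then the shift along the tool's x, y, z in m, then the turn about the tool's z in degrees. In form: [fingers, tx, ty, tz, turn, fingers, tx, ty, tz, turn, ...]. A call has 1 to 10 rows; each row is the pose to reach, as a shift and turn from the pose measured when the call began, along the tool's axes at that moment; what a row does not reach only later rows make up. A row lasts 1/10 s, in which the tool goes at most 50 mm and 8.59 degrees, less where a joint would pass 70% of its speed; a pose out of reach is approached as far as the arm can. A call with a gripper value outside its range is refused whole. The fingers move at their own pace and stop on an object; "force" is the grip in N (left out, the last holds). Time passes only in rows, so rows that repeat a pose let the fingers close. It gives the time, the measured TCP pose, the force and the opening at its end, in the units of the state.
- get_obs(): the state, without advancing time (a new reading comes with each control period).
- get_image(name): name is "scene" or "top"; returns the picture (480x640x3 uint8, red, green, blue); there is no depth.
- camera_params(name): a dict with "camera_matrix" (3x3 intrinsics, pixels), "extrinsics" (4x4, takes a point from camera to world coordinates). Camera axes: x right, y up, looking along -z (the intrinsics and any distortion apply to the point x, -y, -z); pixel columns grow to the right and rows downward; lengths in m; the calibration is good to about 2 mm. A picture is of the moment at which its call begins. camera_params takes no time and is no camera call.
- order.finish_job(): hands the job in, once; it reports no verdict.
The state is a dict: "t": time; "q": joint angles; "dq": joint speeds; "effort": joint torques, N m; "tool_pos": TCP position; "tool_rot": TCP orientation; "contact_force": force on the tool from outside, world axes, zero at the start; "wrist_torque": the same for the moment, N m; "opening": finger opening in m.
Only numpy, scipy, OpenCV 4.12 (cv2) and the standard library are available. Lean on these libraries where they do the work, as an engineer would, in place of code of your own. Each camera call takes 0.05 s, during which the arm holds its last target. There are 200 camera calls.

## Working session

There is one attempt and no reset: what is moved stays moved. The work goes in short steps, Python scripts to look and compute and a tool call to move; the robot and the scene stay as the last step left them, time stands still between calls to the robot, and variables do not carry over. Pictures are saved under pics/ and viewed, about 8 in all and at most 12, crops included, and the job is handed in when it is done.

Besides the shell and the picture viewer there is one more tool, called after ">>>" as name(argument=value, ...) on one line, values as JSON. move_arm: Moves the arm, as the interface text tells. Its arguments: {"type":"object","properties":{"deltas":{"type":"array"},"force":{"type":"number"}},"required":["deltas"]}

```bash
mkdir -p pics; python3 - <<'E'
from station import *
import cv2,numpy as np
np.set_printoptions(precision=4,suppress=True)
for n in("scene","top"):
    cv2.imwrite(f"pics/{n}0.png",get_image(n)[...,::-1]); p=camera_params(n); print(n,p["camera_matrix"],p["extrinsics"],p.keys())
o=get_obs();print(o);print(ctrl.tip_reach)
E
```

```text
scene [[568.1034   0.     329.3279]
 [  0.     568.1034 246.0248]
 [  0.       0.       1.    ]] [[ 0.8574 -0.2564  0.4463  1.0993]
 [ 0.5141  0.469  -0.7182 -0.9315]
 [-0.0252  0.8452  0.5339  0.7785]
 [ 0.      0.      0.      1.    ]] dict_keys(['camera_matrix', 'extrinsics'])
top [[510.4463   0.     327.7315]
 [  0.     510.4463 240.6187]
 [  0.       0.       1.    ]] [[-0.018   0.986  -0.1659  0.3217]
 [-0.9998 -0.02   -0.0099 -0.0343]
 [-0.0131  0.1657  0.9861  1.423 ]
 [ 0.      0.      0.      1.    ]] dict_keys(['camera_matrix', 'extrinsics'])
{'t': 0.1, 'q': array([ 1.046 ,  0.0533,  1.6142, -0.    ,  1.476 , -0.119 ]), 'dq': array([-0.0007, -0.0001, -0.0022,  0.0004, -0.0023, -0.0013]), 'effort': array([ -0.    , -39.4902, -37.1362,  -0.0001,   0.0039,   0.    ]), 'tool_pos': array([0.2464, 0.5738, 0.2552]), 'tool_rot': array([-0.6329, -3.0766,  0.0028]), 'contact_force': array([ 0.665 ,  0.4655, -0.3087]), 'wrist_torque': array([ 0.0465,  0.014 , -0.0101]), 'opening': 0.08489760839845253}
0.025
```

View pics/scene0.png

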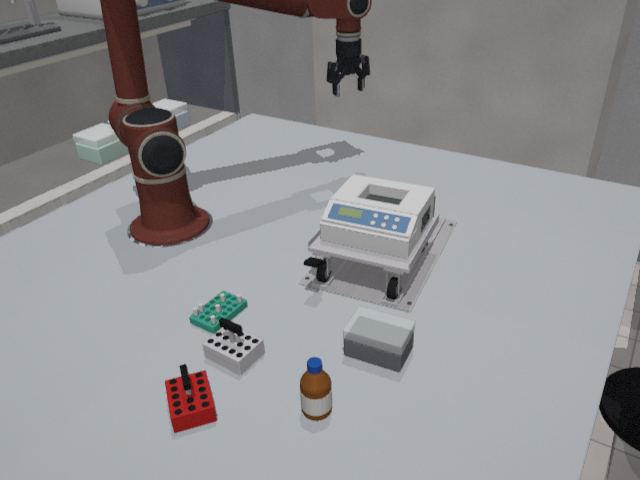

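View pics/top0.png

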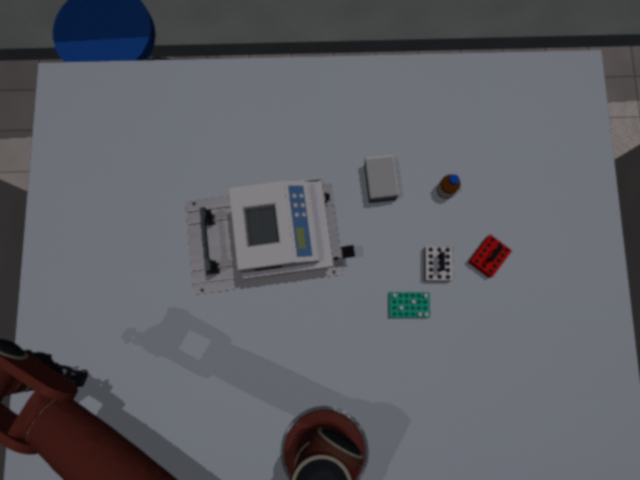

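The scene picture shows the stand near (370,235) with its pedal at (314,263), the block at (233,345), and the rack, red look-alike, bottle and tip box nearby. In the top picture the stand's x runs to image left (world +y). The pedal pad is at (348,251), the block at (438,263), and the buffers are at about x=212. I'll zoom in for precision.

```bash
python3 - <<'E'
import cv2,numpy as np
t=cv2.imread("pics/top0.png");s=cv2.imread("pics/scene0.png")
def z(i,x0,y0,x1,y1,k,n):
    c=cv2.resize(i[y0:y1,x0:x1],None,fx=k,fy=k,interpolation=cv2.INTER_CUBIC)
    for x in range((x0+9)//10*10,x1,10):cv2.putText(c,str(x),((x-x0)*k,8),0,.3,(0,0,255),1);cv2.line(c,((x-x0)*k,10),((x-x0)*k,14),(0,0,255),1)
    for y in range((y0+9)//10*10,y1,10):cv2.putText(c,str(y),(0,(y-y0)*k+4),0,.3,(0,0,255),1)
    cv2.imwrite(n,c)
z(t,180,170,370,300,4,"pics/tz.png")
z(s,295,170,465,305,4,"pics/sz.png")
a=cv2.resize(t[235:325,380:460],None,fx=5,fy=5,interpolation=cv2.INTER_CUBIC)
b=cv2.resize(s[310:380,195:275],None,fx=5,fy=5,interpolation=cv2.INTER_CUBIC)
b=cv2.copyMakeBorder(b,0,100,0,0,cv2.BORDER_CONSTANT)
cv2.imwrite("pics/bz.png",np.hstack([a,b]))
E
```

```text
(no output)
```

View pics/tz.png

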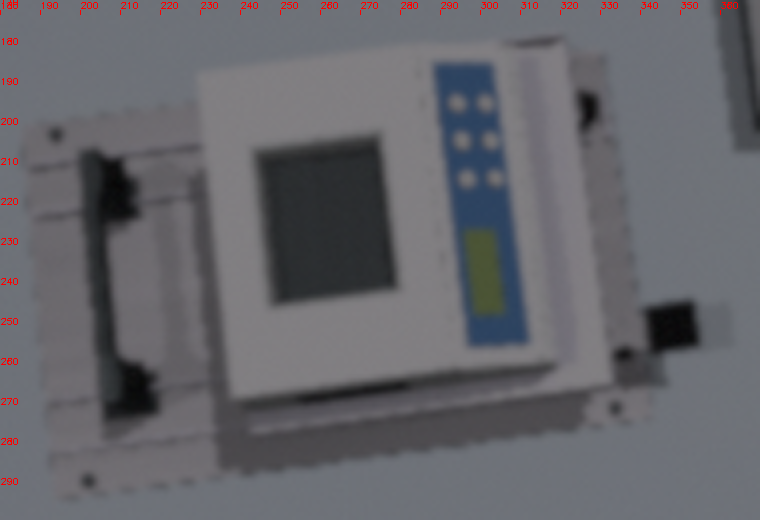

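View pics/sz.png

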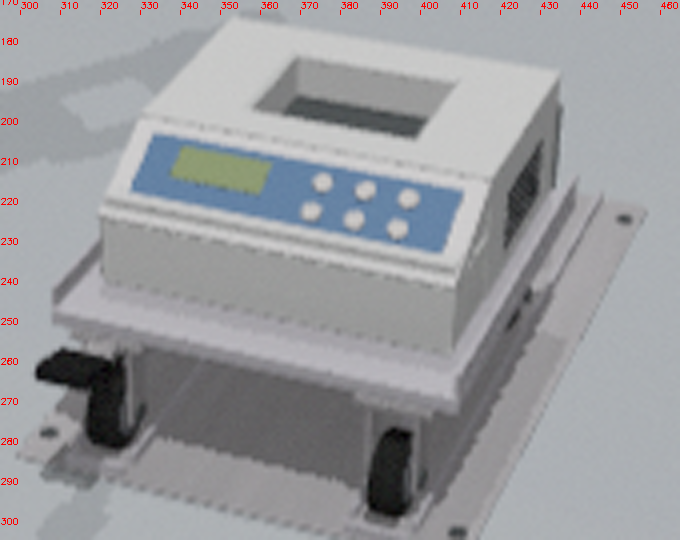

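View pics/bz.png

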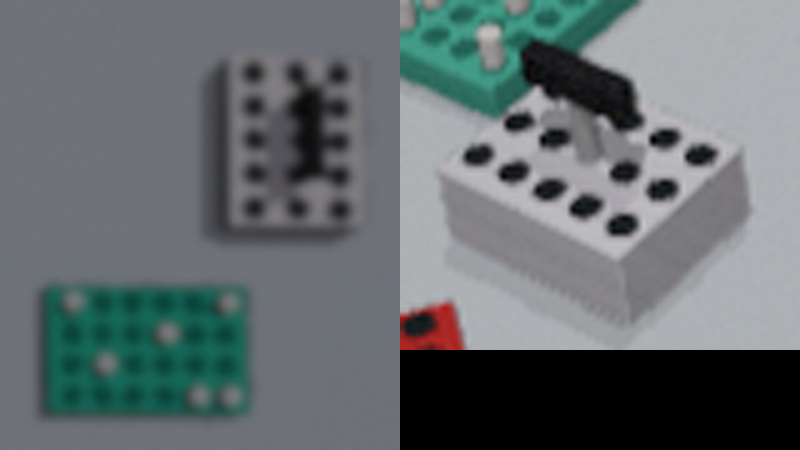

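In the top zoom I read the well floor at (254,149)-(397,288), the deck's front corners at (565,37) and (612,383), and the pad centre at (672,327). In the scene zoom I read the well rim at (300,57), (460,80), (415,138) and (252,105). The grey block lies with its handle bar along world x. Next I'll fit the poses.

```bash
cat > h.py <<'E'
import numpy as np
from station import *
from scipy.optimize import least_squares
from scipy.spatial.transform import Rotation as R
np.set_printoptions(precision=4,suppress=True)
P={n:camera_params(n) for n in("scene","top")}
def proj(n,p):
    E=P[n]["extrinsics"];c=E[:3,:3].T@(np.asarray(p)-E[:3,3]);c=c*[1,-1,-1]
    u=P[n]["camera_matrix"]@c;return u[:2]/u[2]
def ray(n,uv,z):
    E=P[n]["extrinsics"];d=np.linalg.inv(P[n]["camera_matrix"])@[uv[0],uv[1],1];d=E[:3,:3]@(d*[1,-1,-1])
    return E[:3,3]+d*(z-E[2,3])/d[2]
def tf(v,p):
    c,s=np.cos(v[2]),np.sin(v[2]);return np.array([v[0]+c*p[0]-s*p[1],v[1]+s*p[0]+c*p[1],p[2]])
def loc(v,p):
    c,s=np.cos(v[2]),np.sin(v[2]);d=np.asarray(p)[:2]-v[:2];return np.array([c*d[0]+s*d[1],-s*d[0]+c*d[1]])
def fit(obs,v0):
    f=lambda v:np.concatenate([proj(n,tf(v,p(v) if callable(p) else p))-uv for n,uv,p in obs])
    r=least_squares(f,v0,loss="soft_l1");return r.x,r.fun.reshape(-1,2)
E
python3 - <<'E'
from h import *
T=lambda x,y,k=4,ox=180,oy=170:np.array([ox+(x+.5)/k-.5,oy+(y+.5)/k-.5])
S=lambda x,y:T(x,y,4,295,170)
w=lambda dx,dy,z:(lambda v:np.array([v[3]+dx,dy,z]))
obs=[("top",T(198,73),(.236,-.105,.172)),("top",T(233,400),(.236,.105,.172)),
("top",T(565,37),(0,-.12,.092)),("top",T(612,383),(0,.12,.092)),
("scene",S(103,283),(.035,.105,.092)),("scene",S(455,352),(.035,-.105,.092)),
("scene",S(55,325),(0,.12,.08)),("scene",S(460,413),(0,-.12,.08)),
("scene",S(560,70),(.236,-.105,.172)),("scene",S(228,15),(.236,.105,.172)),
("top",T(325.5,219),w(0,0,.142)),
("scene",S(300,57),w(.0415,.0515,.172)),("scene",S(460,80),w(.0415,-.0515,.172)),("scene",S(415,138),w(-.0415,-.0515,.172)),("scene",S(252,105),w(-.0415,.0515,.172))]
v,r=fit(obs,[.5,-.05,1.5,.14]);print("stand",v);print(r.T)
print("well",tf(v,(v[3],0,.142)))
for q in(0,.04,.08):
  a=.244-q;print("pad pred",tf(v,(.034-.08*np.cos(a),.085,.066+.08*np.sin(a)+.0055)))
print("pad seen",ray("top",T(672,327),.088))
B=lambda x,y:T(x,y,5,380,235);C=lambda x,y:T(x-400,y,5,195,310)
ob=[("top",B(225,58),(.037,.047,.038)),("top",B(357,58),(-.037,.047,.038)),("top",B(357,228),(-.037,-.047,.038)),("top",B(228,228),(.037,-.047,.038)),
("scene",C(440,172),(0,0,0)),("scene",C(745,150),(0,0,0)),("scene",C(622,262),(0,0,0)),("top",B(311,131),(0,0,.084)),("scene",C(580,80),(0,0,.076))]
# block frame: y ~ world x, x ~ world +y? use x=-world... theta ~ -pi/2: x-> -y , y-> +x
c={4:(.037,-.047,.038),5:(-.037,.047,.038),6:(-.037,-.047,.038)}
for th in(-np.pi/2,):
  o=[(n,u,tuple(np.array([-1,1,1])*(c[i] if i in c else p))) for i,(n,u,p) in enumerate(ob)]
  b,rr=fit(o,[.38,-.28,th]);print("block",b,rr.T)
print("buffers",[loc(v,ray("top",T(*p),.086)) for p in((139,215),(158,410),(140,185),(156,380))], "rack cent",ray("top",B(147,350),.036))
E
```

```text
stand [ 0.6019 -0.0184  1.6956  0.1673]
[[-1.1702 -0.566  -0.791   0.2575 -0.4555 -0.593  -0.6632 -0.2134  0.0198
   0.664   0.4713 -1.0495 -0.1545  0.2289 -1.5962]
 [-1.4734 -1.721  -2.1417 -1.2747 -0.2199  1.1251  0.0215  0.4804 -0.1671
   0.2029  0.6631 -2.4992 -1.4656 -0.5298  0.1812]]
well [0.5811 0.1476 0.142 ]
pad pred [ 0.523  -0.0722  0.0908]
pad pred [ 0.5231 -0.073   0.0877]
pad pred [ 0.5232 -0.0735  0.0846]
pad seen [ 0.5164 -0.0729  0.088 ]
block [ 0.4916 -0.3201 -1.416 ] [[ -3.3239  -3.2141   4.0973   3.0955  19.1817 -19.0748 -37.3509  -0.2093
   -0.2095]
 [  0.5875  -4.0531  -4.3649   0.3563 -20.8055  19.0682 -15.3826  -1.7597
   -0.4294]]
buffers [array([ 0.2983, -0.0351]), array([0.2997, 0.0972]), array([ 0.2954, -0.0554]), array([0.2989, 0.0772])] rack cent [ 0.3759 -0.236   0.036 ]
```

```bash
python3 - <<'E'
from h import *
T=lambda x,y,k=4,ox=180,oy=170:np.array([ox+(x+.5)/k-.5,oy+(y+.5)/k-.5])
S=lambda x,y:T(x,y,4,295,170)
w=lambda dx,dy,z:(lambda v:np.array([v[3]+dx,dy,z]))
top=[("top",T(198,73),(.236,-.105,.172)),("top",T(233,400),(.236,.105,.172)),
("top",T(565,37),(0,-.12,.092)),("top",T(612,383),(0,.12,.092)),("top",T(325.5,219),w(0,0,.142)),("top",T(672,327),(-.0445,.085,.088))]
sc=[("scene",S(103,283),(.035,.105,.092)),("scene",S(455,352),(.035,-.105,.092)),
("scene",S(55,325),(0,.12,.08)),("scene",S(460,413),(0,-.12,.08)),
("scene",S(560,70),(.236,-.105,.172)),("scene",S(228,15),(.236,.105,.172)),
("scene",S(300,57),w(.0415,.0515,.172)),("scene",S(460,80),w(.0415,-.0515,.172)),("scene",S(415,138),w(-.0415,-.0515,.172)),("scene",S(252,105),w(-.0415,.0515,.172))]
for o in(top,sc,top+sc):
  v,r=fit(o,[.6,-.02,1.69,.16]);print("stand",v,"well",tf(v,(v[3],0,.142))[:2],"pad",tf(v,(-.0445,.085,.088))[:2]);print(r.T)
B=lambda x,y:T(x,y,5,380,235);C=lambda x,y:T(x-400,y,5,195,310)
bt=[("top",B(225,58),(-.037,.047,.038)),("top",B(357,58),(.037,.047,.038)),("top",B(357,228),(.037,-.047,.038)),("top",B(228,228),(-.037,-.047,.038)),("top",B(311,131),(0,0,.084))]
bs=[("scene",C(440,172),(.037,-.047,.038)),("scene",C(745,150),(-.037,.047,.038)),("scene",C(622,262),(.037,.047,.038)),("scene",C(580,80),(0,0,.076))]
for o in(bt,bs,bt+bs):
  b,r=fit(o,[.48,-.3,-1.57]);print("block",b);print(r.T)
E
```

```text
stand [ 0.5968 -0.0197  1.6868  0.1693] well [0.5772 0.1485] pad [ 0.5175 -0.0737]
[[-0.4082 -0.5249  0.1118  0.3945  0.1231  0.296 ]
 [-0.3729 -0.4531 -0.3804  0.7068  2.1536 -0.4353]]
stand [ 0.6028 -0.0175  1.6968  0.1646] well [0.5821 0.1458] pad [ 0.5241 -0.0723]
[[ 0.0405 -0.0429 -0.1471  0.3692  0.4198  1.0299 -1.0431 -0.0772  0.337
  -1.5676]
 [-0.2702  1.0111 -0.023   0.3598 -0.2704  0.1484 -2.1076 -1.0757 -0.0922
   0.6191]]
stand [ 0.6013 -0.0184  1.6928  0.1673] well [0.5809 0.1477] pad [ 0.5224 -0.0729]
[[-1.0868 -0.7155 -0.6645  0.1363  0.4473 -0.0626 -0.5871 -0.8457 -0.8226
  -0.5215  0.0196  0.7403 -1.0242 -0.1699  0.1141 -1.6609]
 [-1.5075 -1.7233 -1.9433 -1.0279  0.7179 -2.237  -0.3396  1.1298 -0.1211
   0.4858 -0.1245  0.148  -2.5377 -1.4552 -0.5358  0.1224]]
block [ 0.4866 -0.3198 -1.6026]
[[-0.4392  0.2638  1.1775 -0.4311 -0.2217]
 [-0.3381 -0.0263  0.2763 -0.0669  0.1297]]
block [ 0.4947 -0.3225 -1.6158]
[[-0.5468  0.4494 -0.1608  0.2397]
 [-0.2462 -0.4206 -0.0392  0.7905]]
block [ 0.4906 -0.3202 -1.6017]
[[-0.366   0.3238  1.2668 -0.3283 -0.1394 -1.3925 -0.535  -0.6712 -0.6656]
 [-1.7712 -1.4831 -1.213  -1.532  -1.3794 -1.3393 -2.0677 -1.6502 -0.5601]]
```

```bash
cat >> h.py <<'E'
def go(x,y,z,ydir=None):
    """tool-frame shift to world TCP (x,y,z), turn so tool y lies along angle ydir (mod pi)"""
    o=get_obs();M=R.from_rotvec(o["tool_rot"]).as_matrix()
    d=M.T@(np.array([x,y,z])-o["tool_pos"]);t=0
    ya=np.arctan2(M[1,1],M[0,1])
    if ydir is not None:
        t=-np.degrees((ydir-ya+np.pi/2)%np.pi-np.pi/2)
    print("t",o["t"],"pos",o["tool_pos"],"ydir",round(ya,3),"F",o["contact_force"],"open",round(o["opening"],4),"q6",o["q"][5])
    print("shift",d.round(4),"turn deg",round(t,1),"tilt",M[:,2])
E
python3 - <<'E'
from h import *
go(.5205,-.073,.22,1.692)
E
```

```text
t 0.1 pos [0.2464 0.5738 0.2552] ydir 1.165 F [ 0.665   0.4655 -0.3087] open 0.0849 q6 -0.1189821339480517
shift [-0.5071 -0.486   0.036 ] turn deg -30.2 tilt [-0.0009 -0.0016 -1.    ]
```

>>> move_arm(deltas=[-1,-0.507,-0.486,0,-30,-1,-0.507,-0.486,0,-30,-1,-0.507,-0.486,0,-30,-1,-0.507,-0.486,0,-30,-1,-0.507,-0.486,0,-30,-1,-0.507,-0.486,0,-30,-1,-0.507,-0.486,0,-30,-1,-0.507,-0.486,0,-30,-1,-0.507,-0.486,0,-30,-1,-0.507,-0.486,0,-30])

```text
t: 1.1
tool_pos: [0.4402, 0.1152, 0.2558]
tool_rot: [0.185, -3.135, 0.002]
contact_force: [1.2, 0.5, 0.0]
opening: 0.0002
```

```bash
python3 -c "
from h import *
go(.5205,-.073,.135,1.692)"
```

```text
t 1.1 pos [0.4402 0.1152 0.2558] ydir 1.689 F [1.1538 0.4684 0.013 ] open 0.0002 q6 -1.5955820490549963
shift [-0.0577 -0.1962  0.121 ] turn deg -0.2 tilt [-0.0008 -0.0015 -1.    ]
```

>>> move_arm(deltas=[-1,-0.058,-0.196,0,0,-1,-0.058,-0.196,0,0,-1,-0.058,-0.196,0,0,-1,-0.058,-0.196,0,0,-1,-0.058,-0.196,0.06,0,-1,-0.058,-0.196,0.09,0,-1,-0.058,-0.196,0.12,0,-1,-0.058,-0.196,0.12,0])

```text
t: 1.9
tool_pos: [0.5167, -0.0719, 0.13]
tool_rot: [0.183, -3.124, -0.004]
contact_force: [-0.9, 0.4, -0.4]
opening: 0.0003
```

```bash
python3 - <<'E'
from h import *
import cv2
go(.5205,-.073,.115,1.692)
t=get_image("top");s=get_image("scene")
cv2.imwrite("pics/t1.png",t[...,::-1]);cv2.imwrite("pics/s1.png",s[...,::-1])
p=get_obs()["tool_pos"]
for d in(.025,-.1):print(proj("top",p-[0,0,d]),proj("scene",p-[0,0,d]))
a=cv2.resize(t[220:290,320:380,::-1],None,fx=6,fy=6,interpolation=cv2.INTER_CUBIC)
b=cv2.resize(s[220:290,290:350,::-1],None,fx=6,fy=6,interpolation=cv2.INTER_CUBIC)
cv2.imwrite("pics/c1.png",np.hstack([a,b]))
E
```

```text
t 1.9 pos [ 0.5167 -0.0719  0.13  ] ydir 1.688 F [-0.9016  0.4052 -0.3882] open 0.0003 q6 -1.9677640104545635
shift [-0.0038 -0.0016  0.0149] turn deg -0.2 tilt [-0.012   0.0018 -0.9999]
[347.7124 248.5084] [311.8483 252.0123]
[349.0642 240.5296] [309.3114 200.8248]
```

View pics/c1.png

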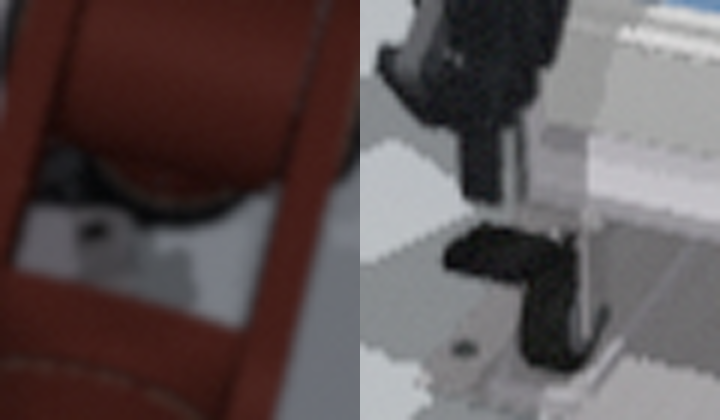

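>>> move_arm(deltas=[-1,-0.004,-0.001,0.005,0,-1,-0.004,-0.001,0.01,0,-1,-0.004,-0.001,0.011,0,-1,-0.004,-0.001,0.011,0,-1,-0.004,-0.001,0.011,0])

```text
t: 2.5
tool_pos: [0.5248, -0.0732, 0.1254]
tool_rot: [0.185, -3.135, 0.002]
contact_force: [0.6, -0.0, -0.5]
opening: 0.0003
```

>>> move_arm(deltas=[-1,0,0,0.002,0,-1,0,0,0.004,0,-1,0,0,0.006,0,-1,0,0,0.008,0,-1,0,0,0.01,0,-1,0,0,0.012,0,-1,0,0,0.014,0])

```text
t: 3.2
tool_pos: [0.5253, -0.0741, 0.1125]
tool_rot: [0.185, -3.136, 0.005]
contact_force: [-2.8, -2.3, 5.4]
opening: -0.0
```

```bash
python3 -c "
from h import *
go(.521,-.073,.115,1.692)"
```

```text
t 3.2 pos [ 0.5253 -0.0741  0.1125] ydir 1.689 F [-2.8451 -2.2753  5.3889] open -0.0 q6 -1.9665476162446602
shift [ 0.0041  0.0016 -0.0025] turn deg -0.2 tilt [-0.0003 -0.0034 -1.    ]
```

>>> move_arm(deltas=[-1,0.001,0,0.002,0,-1,0.002,0,0.004,0,-1,0.002,0,0.006,0,-1,0.002,0,0.008,0,-1,0.002,0,0.008,0])

```text
t: 3.7
tool_pos: [0.525, -0.0753, 0.1061]
tool_rot: [-0.185, 3.132, -0.009]
contact_force: [1.9, -1.5, 4.1]
opening: -0.0002
```

>>> move_arm(deltas=[-1,0,0,0.001,0,-1,0,0,0.002,0,-1,0,0,0.003,0,-1,0,0,0.003,0])

```text
t: 4.1
tool_pos: [0.5252, -0.0757, 0.1034]
tool_rot: [-0.186, 3.132, -0.011]
contact_force: [-0.1, -0.8, 4.3]
opening: -0.0005
```

>>> move_arm(deltas=[-1,0,0,0.001,0,-1,0,0,0.002,0,-1,0,0,0.002,0])

```text
t: 4.4
tool_pos: [0.5252, -0.076, 0.1015]
tool_rot: [-0.186, 3.132, -0.012]
contact_force: [-0.7, -2.3, 4.2]
opening: 0.0003
```

>>> move_arm(deltas=[-1,0,0,0.001,0,-1,0,0,0.002,0,-1,0,0,0.003,0])

```text
t: 4.7
tool_pos: [0.5252, -0.0763, 0.0987]
tool_rot: [-0.186, 3.132, -0.013]
contact_force: [-1.6, -2.4, 5.5]
opening: 0.0002
```

>>> move_arm(deltas=[-1,0,0,0.001,0,-1,0,0,0.002,0,-1,0,0,0.003,0])

```text
t: 5.0
tool_pos: [0.5253, -0.0764, 0.096]
tool_rot: [-0.186, 3.132, -0.013]
contact_force: [-1.7, -2.8, 6.2]
opening: 0.0001
```

>>> move_arm(deltas=[-1,0,0,0.001,0,-1,0,0,0.002,0,-1,0,0,0.002,0])

```text
t: 5.3
tool_pos: [0.5253, -0.0765, 0.0941]
tool_rot: [-0.186, 3.132, -0.013]
contact_force: [-1.4, -1.4, 5.1]
opening: -0.0003
```

>>> move_arm(deltas=[-1,0,0,0.001,0,-1,0,0,0.002,0,-1,0,0,0.002,0])

```text
t: 5.6
tool_pos: [0.5253, -0.0765, 0.0922]
tool_rot: [-0.186, 3.133, -0.013]
contact_force: [0.1, -1.2, 4.8]
opening: -0.0002
```

>>> move_arm(deltas=[-1,0,0,0.001,0,-1,0,0,0.002,0,-1,0,0,0.002,0])

```text
t: 5.9
tool_pos: [0.5253, -0.0766, 0.0903]
tool_rot: [-0.186, 3.133, -0.013]
contact_force: [-0.7, -1.8, 5.2]
opening: 0.0001
```

>>> move_arm(deltas=[-1,0,0,0.001,0,-1,0,0,0.002,0,-1,0,0,0.002,0])

```text
t: 6.2
tool_pos: [0.5253, -0.0765, 0.0886]
tool_rot: [-0.186, 3.133, -0.013]
contact_force: [-1.2, -1.4, 5.8]
opening: -0.0001
```

>>> move_arm(deltas=[-1,0,0,0.001,0,-1,0,0,0.002,0,-1,0,0,0.002,0])

```text
t: 6.5
tool_pos: [0.5254, -0.0764, 0.0872]
tool_rot: [-0.186, 3.133, -0.012]
contact_force: [-3.0, -0.5, 8.1]
opening: 0.0004
```

>>> move_arm(deltas=[-1,0,0,0.001,0,-1,0,0,0.002,0,-1,0,0,0.002,0])

```text
t: 6.8
tool_pos: [0.5254, -0.0762, 0.0862]
tool_rot: [-0.186, 3.134, -0.011]
contact_force: [-3.9, -0.7, 10.1]
opening: -0.0
```

>>> move_arm(deltas=[-1,0,0,0.001,0,-1,0,0,0.002,0,-1,0,0,0.003,0])

```text
t: 7.1
tool_pos: [0.5255, -0.076, 0.0849]
tool_rot: [-0.186, 3.135, -0.01]
contact_force: [-5.7, 1.2, 15.8]
opening: -0.0003
```

>>> move_arm(deltas=[-1,0,0,0.001,0,-1,0,0,0.002,0,-1,0,0,0.003,0])

```text
t: 7.4
tool_pos: [0.5256, -0.0758, 0.0839]
tool_rot: [0.187, -3.136, 0.008]
contact_force: [-7.6, 2.7, 18.8]
opening: -0.0001
```

>>> move_arm(deltas=[-1,0,0,-0.005,0,-1,0,0,-0.02,0,-1,0,0,-0.05,0,-1,0,0,-0.1,0,-1,0,0,-0.1,0])

```text
t: 7.9
tool_pos: [0.5295, -0.0761, 0.1921]
tool_rot: [-0.186, 3.124, -0.015]
contact_force: [1.7, -0.1, 1.2]
opening: -0.0003
```

```bash
python3 -c "
from h import *
go(.491,-.321,.18,1.537)"
```

```text
t 7.9 pos [ 0.5295 -0.0761  0.1921] ydir 1.69 F [ 1.713  -0.0946  1.2263] open -0.0003 q6 -1.9684981316142636
shift [ 0.0675 -0.2385  0.0137] turn deg 8.8 tilt [ 0.013  -0.0085 -0.9999]
```

>>> move_arm(deltas=[1,0.067,-0.239,0.01,8.8,1,0.067,-0.239,0.01,8.8,1,0.067,-0.239,0.01,8.8,1,0.067,-0.239,0.01,8.8,1,0.067,-0.239,0.01,8.8,1,0.067,-0.239,0.01,8.8,1,0.067,-0.239,0.01,8.8,1,0.067,-0.239,0.01,8.8])

```text
t: 8.7
tool_pos: [0.4915, -0.3204, 0.1833]
tool_rot: [0.053, 3.128, -0.011]
contact_force: [0.5, -0.3, 0.4]
opening: 0.0855
```

```bash
python3 - <<'E'
from h import *
import cv2
go(.491,-.321,.1,1.537)
t=get_image("top");s=get_image("scene")
cv2.imwrite("pics/t2.png",t[...,::-1]);cv2.imwrite("pics/s2.png",s[...,::-1])
p=get_obs()["tool_pos"]
print(proj("top",p),proj("scene",p),proj("scene",p-[0,0,.012]))
a=cv2.resize(t[210:300,395:475,::-1],None,fx=5,fy=5,interpolation=cv2.INTER_CUBIC)
b=cv2.resize(s[280:370,195:275,::-1],None,fx=5,fy=5,interpolation=cv2.INTER_CUBIC)
cv2.imwrite("pics/c2.png",np.hstack([a,b]))
E
```

```text
t 8.7 pos [ 0.4915 -0.3204  0.1833] ydir 1.537 F [ 0.4612 -0.3188  0.3553] open 0.0855 q6 -2.2431853306399994
shift [ 0.0015 -0.0001  0.0833] turn deg -0.0 tilt [ 0.0127 -0.0074 -0.9999]
[449.9462 253.6939] [223.48  279.362] [224.3015 284.7255]
```

View pics/c2.png

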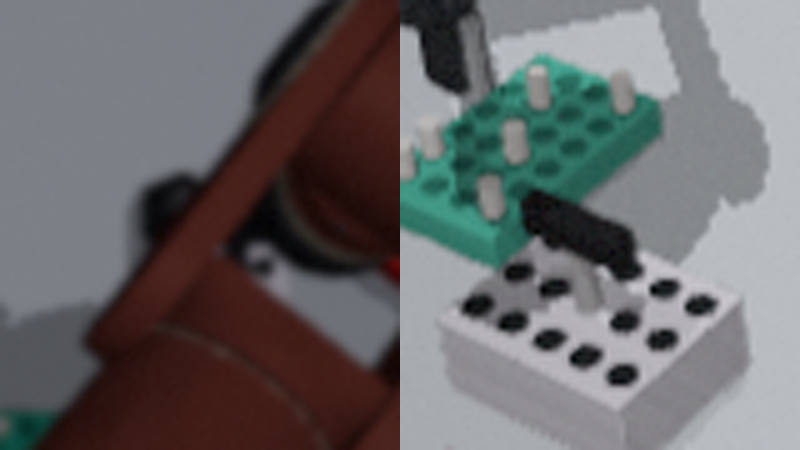

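The crop shows the handle bar centre at scene (231,326.6), with the open fingers clear of the rack. I'll descend and grip.

>>> move_arm(deltas=[1,0,0,0.03,0,1,0,0,0.06,0,1,0,0,0.085,0,1,0,0,0.098,0,1,0,0,0.1,0,1,0,0,0.1,0,1,0,0,0.1,0])

```text
t: 9.5
tool_pos: [0.494, -0.3213, 0.0853]
tool_rot: [0.051, 3.126, -0.015]
contact_force: [-0.6, -0.1, 0.2]
opening: 0.0851
```

```bash
python3 - <<'E'
from h import *
go(.491,-.321,.083,1.537)
E
```

```text
t 9.5 pos [ 0.494  -0.3213  0.0853] ydir 1.538 F [-0.6365 -0.0907  0.2059] open 0.0851 q6 -2.243278499394826
shift [0.0031 0.0002 0.0023] turn deg 0.1 tilt [ 0.0151 -0.0098 -0.9998]
```

>>> move_arm(deltas=[-1,0.003,0,0.002,0,-1,0.003,0,0.002,0,-1,0.003,0,0.002,0,-1,0.003,0,0.002,0,-1,0.003,0,0.002,0,-1,0.003,0,0.002,0,-1,0.003,0,0.002,0,-1,0.003,0,0.002,0], force=50)

```text
t: 10.3
tool_pos: [0.4912, -0.3215, 0.0836]
tool_rot: [0.051, 3.126, -0.016]
contact_force: [-0.1, -0.7, 1.9]
opening: 0.0111
```

>>> move_arm(deltas=[-1,0,0,-0.01,0,-1,0,0,-0.04,0,-1,0,0,-0.08,0,-1,0,0,-0.12,0,-1,0,0,-0.16,0,-1,0,0,-0.18,0,-1,0,0,-0.18,0,-1,0,0,-0.18,0])

```text
t: 11.1
tool_pos: [0.4878, -0.319, 0.2619]
tool_rot: [0.051, 3.127, -0.013]
contact_force: [0.1, 0.5, -5.6]
opening: 0.0112
```

```bash
python3 - <<'E'
from h import *
go(.580,.145,.265,1.692)
E
```

```text
t 11.1 pos [ 0.4878 -0.319   0.2619] ydir 1.538 F [ 0.062   0.4642 -5.5988] open 0.0112 q6 -2.246502286776223
shift [-0.0772  0.4667 -0.0058] turn deg -8.8 tilt [ 0.0136 -0.0086 -0.9999]
```

>>> move_arm(deltas=[-1,-0.01,0.05,-0.025,0,-1,-0.077,0.467,-0.025,-8.8,-1,-0.077,0.467,-0.025,-8.8,-1,-0.077,0.467,-0.025,-8.8,-1,-0.077,0.467,-0.025,-8.8,-1,-0.077,0.467,-0.025,-8.8,-1,-0.077,0.467,-0.025,-8.8,-1,-0.077,0.467,-0.025,-8.8,-1,-0.077,0.467,-0.025,-8.8,-1,-0.077,0.467,-0.025,-8.8])

```text
t: 12.1
tool_pos: [0.5779, 0.1491, 0.2798]
tool_rot: [-0.195, 3.129, -0.013]
contact_force: [0.4, -1.3, -4.8]
opening: 0.0114
```

```bash
python3 - <<'E'
from h import *
go(.580,.145,.275,1.692)
E
```

```text
t 12.1 pos [0.5779 0.1491 0.2798] ydir 1.695 F [ 0.4149 -1.349  -4.8298] open 0.0114 q6 -1.5631190592460689
shift [-0.0016 -0.0043  0.0048] turn deg 0.2 tilt [ 0.0068 -0.0079 -0.9999]
```

>>> move_arm(deltas=[-1,-0.002,-0.004,0,0,-1,-0.002,-0.004,0,0,-1,-0.002,-0.004,0.005,0,-1,-0.002,-0.004,0.005,0])

```text
t: 12.5
tool_pos: [0.5796, 0.144, 0.2727]
tool_rot: [-0.192, 3.133, -0.014]
contact_force: [-0.9, -1.3, -6.4]
opening: 0.0107
```

```bash
python3 - <<'E'
from h import *
import cv2
go(.580,.145,.275,1.692)
t=get_image("top");s=get_image("scene")
cv2.imwrite("pics/t3.png",t[...,::-1]);cv2.imwrite("pics/s3.png",s[...,::-1])
a=cv2.resize(t[180:280,215:315,::-1],None,fx=4,fy=4,interpolation=cv2.INTER_CUBIC)
b=cv2.resize(s[120:260,310:440,::-1],None,fx=4,fy=4,interpolation=cv2.INTER_CUBIC)
a=cv2.copyMakeBorder(a,0,160,0,0,cv2.BORDER_CONSTANT)[:, :270]
cv2.imwrite("pics/c3.png",np.hstack([a,b]))
E
```

```text
t 12.5 pos [0.5796 0.144  0.2727] ydir 1.693 F [-0.9372 -1.2885 -6.3949] open 0.0107 q6 -1.5700345058137561
shift [-0.0005  0.0009 -0.0023] turn deg 0.1 tilt [ 0.0036 -0.0086 -1.    ]
```

View pics/c3.png

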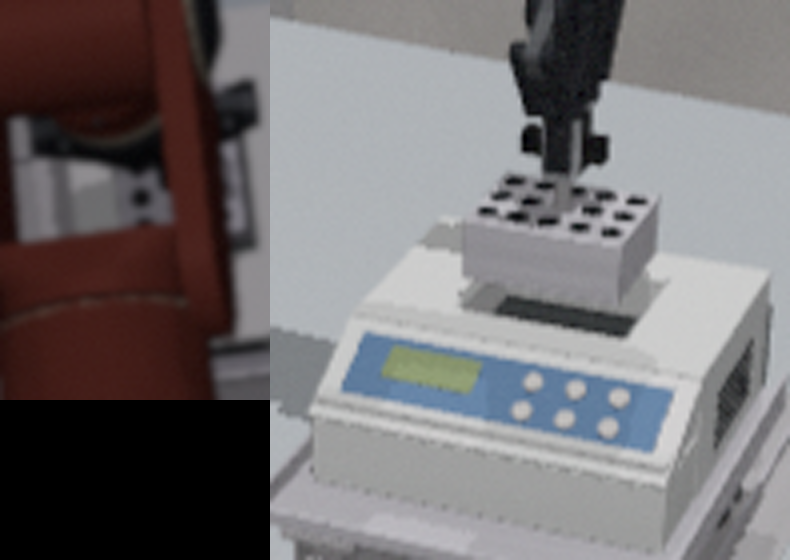

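```bash
cat > rel.py <<'E'
from h import *
def rel(corners,z0,th=1.693):
    Z=lambda x,y:np.array([310+(x-270+.5)/4-.5,120+(y+.5)/4-.5])
    W=lambda x,y:np.array([295+(x+.5)/4-.5,170+(y+.5)/4-.5])
    rim=[(W(300,57),(.043,.053)),(W(460,80),(.043,-.053)),(W(415,138),(-.043,-.053)),(W(252,105),(-.043,.053))]
    f=lambda v:np.concatenate([proj("scene",tf([v[0],v[1],th],(*p,.172)))-u for u,p in rim])
    w=least_squares(f,[.58,.145]);print("well",w.x,w.fun.reshape(-1,2).T)
    for fz in(0,1):
        g=lambda v:np.concatenate([proj("scene",tf([v[0],v[1],v[2]],(p[0],p[1],p[2]+(v[3] if fz else z0))))-Z(*u) for u,p in corners])
        b=least_squares(g,[.58,.145,th,z0]);print("block",b.x,b.fun.reshape(-1,2).T)
        d=b.x[:2]-w.x[:2];print("well-block world",-d,"stand frame",[-(d@[np.cos(th),np.sin(th)]),-(d@[-np.sin(th),np.cos(th)])])
E
python3 - <<'E'
from rel import *
c=[((466,272),(-.037,.047,0)),((616,303),(-.037,-.047,0)),((466,220),(-.037,.047,.038)),((617,247),(-.037,-.047,.038)),((658,195),(.037,-.047,.038)),((508,173),(.037,.047,.038))]
rel(c,.2727-.0836)
E
```

```text
well [0.5844 0.1442] [[-0.7955  1.3649  1.2865 -1.9189]
 [-2.0367 -0.7259  0.8613  1.2334]]
block [0.5803 0.1447 1.6796 0.1891] [[-1.0837  0.2493 -1.0613  0.6507  0.8981  0.3237]
 [ 1.5449  0.8103 -0.5179 -0.5519 -0.5995 -1.1999]]
well-block world [ 0.0041 -0.0005] stand frame [np.float64(-0.001013622030558961), np.float64(-0.004000915891007274)]
block [0.5562 0.1942 1.688  0.1626] [[-0.0176 -0.2963  0.0197  0.0667 -0.372   0.6193]
 [ 1.2421  0.0413 -0.1544 -0.6241 -0.1305 -0.3568]]
well-block world [ 0.0282 -0.05  ] stand frame [np.float64(-0.053061550758981085), np.float64(-0.021902964129410483)]
```

>>> move_arm(deltas=[-1,-0.003,0,0.004,0,-1,-0.004,0.001,0.008,0,-1,-0.004,0.001,0.012,0,-1,-0.004,0.001,0.012,0,-1,-0.004,0.001,0.012,0])

```text
t: 13.1
tool_pos: [0.5839, 0.1456, 0.2619]
tool_rot: [-0.192, 3.131, -0.013]
contact_force: [0.2, 0.1, -4.6]
opening: 0.011
```

```bash
python3 - <<'E'
from h import *
import cv2
go(.583,.145,.26,1.693)
s=get_image("scene")
cv2.imwrite("pics/s4.png",s[...,::-1])
b=cv2.resize(s[155:220,340:430,::-1],None,fx=8,fy=8,interpolation=cv2.INTER_CUBIC)
cv2.imwrite("pics/c4.png",b)
E
```

```text
t 13.1 pos [0.5839 0.1456 0.2619] ydir 1.694 F [ 0.2198  0.0526 -4.6479] open 0.011 q6 -1.568303168657495
shift [ 0.001  -0.0005  0.0019] turn deg 0.0 tilt [ 0.0053 -0.0082 -1.    ]
```

View pics/c4.png

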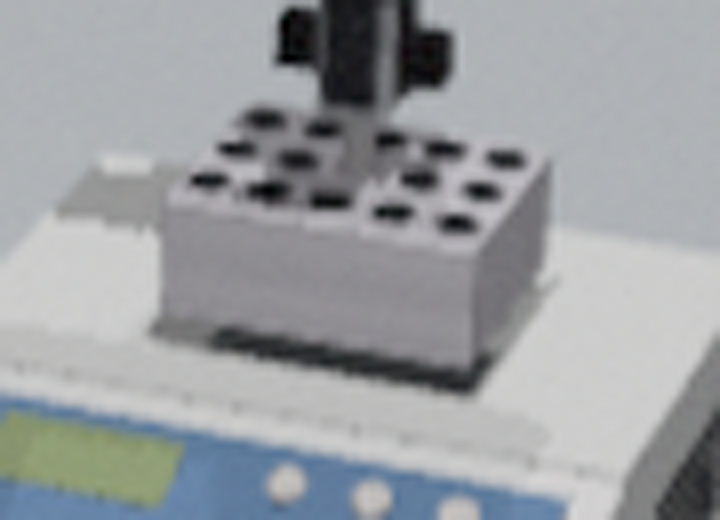

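>>> move_arm(deltas=[-1,0.001,0,0.003,0,-1,0.001,0,0.006,0,-1,0.001,0,0.009,0,-1,0.001,0,0.012,0,-1,0.001,0,0.014,0,-1,0.001,0,0.014,0])

```text
t: 13.75
tool_pos: [0.5829, 0.1454, 0.2476]
tool_rot: [-0.193, 3.131, -0.013]
contact_force: [-0.0, -0.2, -4.6]
opening: 0.011
```

```bash
python3 - <<'E'
from h import *
go(.583,.145,.2256,1.693);print(get_obs()["wrist_torque"])
E
```

```text
t 13.75 pos [0.5829 0.1454 0.2476] ydir 1.694 F [-0.0206 -0.1838 -4.5821] open 0.011 q6 -1.5682722611219524
shift [ 0.     -0.0002  0.022 ] turn deg 0.0 tilt [ 0.0048 -0.0082 -1.    ]
[ 0.0295  0.0172 -0.0261]
```

>>> move_arm(deltas=[-1,0,0,0.003,0,-1,0,0,0.006,0,-1,0,0,0.009,0,-1,0,0,0.012,0,-1,0,0,0.015,0,-1,0,0,0.017,0,-1,0,0,0.018,0,-1,0,0,0.018,0])

```text
t: 14.55
tool_pos: [0.5829, 0.1453, 0.2293]
tool_rot: [-0.193, 3.132, -0.013]
contact_force: [0.2, 0.0, -5.9]
opening: 0.0113
```

>>> move_arm(deltas=[-1,0,0,0.001,0,-1,0,0,0.002,0,-1,0,0,0.003,0,-1,0,0,0.003,0])

```text
t: 14.95
tool_pos: [0.5829, 0.1452, 0.2265]
tool_rot: [-0.193, 3.131, -0.013]
contact_force: [-0.1, -0.1, -3.5]
opening: 0.0113
```

>>> move_arm(deltas=[-1,0,0,0.001,0,-1,0,0,0.002,0,-1,0,0,0.002,0,-1,0,0,0.002,0])

```text
t: 15.35
tool_pos: [0.5832, 0.145, 0.2264]
tool_rot: [-0.192, 3.131, -0.014]
contact_force: [-5.0, -0.1, 4.3]
opening: 0.0111
```

>>> move_arm(deltas=[-1,0,0,0.001,0,-1,0,0,0.002,0,-1,0,0,0.002,0])

```text
t: 15.65
tool_pos: [0.5833, 0.1448, 0.2262]
tool_rot: [-0.192, 3.13, -0.014]
contact_force: [-6.0, -1.5, 6.6]
opening: 0.0109
```

>>> move_arm(deltas=[0,0,0,0,0,0,0,0,0,0,0,0,0,0,0,0,0,0,0,0,0,0,0,0,0])

```text
t: 16.15
tool_pos: [0.5834, 0.1448, 0.226]
tool_rot: [-0.192, 3.13, -0.014]
contact_force: [0.1, -0.4, 0.1]
opening: 0.0427
```

>>> move_arm(deltas=[0,0,0,-0.01,0,0,0,0,-0.03,0,0,0,0,-0.06,0,0,0,0,-0.06,0,0,0,0,-0.06,0])

```text
t: 16.65
tool_pos: [0.5836, 0.1455, 0.2877]
tool_rot: [-0.192, 3.127, -0.014]
contact_force: [0.2, -0.1, -0.6]
opening: 0.0432
```

```bash
python3 - <<'E'
from h import *
import cv2
go(.523,-.078,.2,1.693+np.pi/2)
s=get_image("scene");t=get_image("top")
cv2.imwrite("pics/s5.png",s[...,::-1]);cv2.imwrite("pics/t5.png",t[...,::-1])
b=cv2.resize(s[150:300,295:435,::-1],None,fx=4,fy=4,interpolation=cv2.INTER_CUBIC)
cv2.imwrite("pics/c5.png",b)
E
```

```text
t 16.65 pos [0.5836 0.1455 0.2877] ydir 1.694 F [ 0.2301 -0.1106 -0.562 ] open 0.0432 q6 -1.5684258960201942
shift [ 0.0882 -0.2136  0.089 ] turn deg -90.0 tilt [ 0.0091 -0.0085 -0.9999]
```

View pics/c5.png

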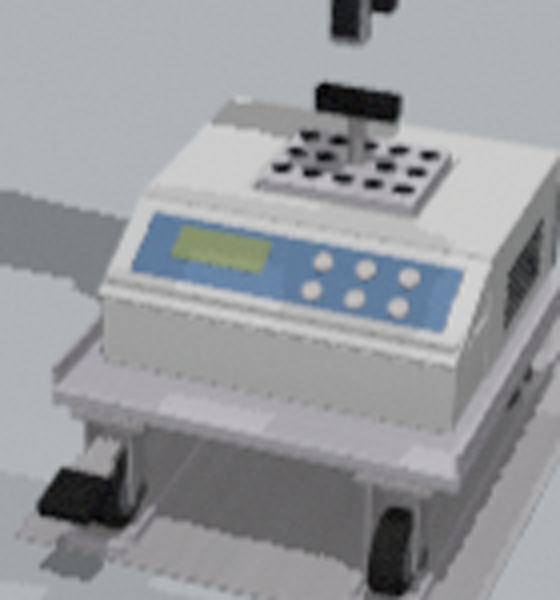

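The block sits home in the well, about 8 mm proud, with its handle at (360,105) in the crop. The pedal is down at (85,490) and the stand has not moved. Next I'll pinch the pedal.

>>> move_arm(deltas=[1,0.088,-0.212,0,90,1,0.088,-0.212,0,90,1,0.088,-0.212,0,90,1,0.088,-0.212,0,90,1,0.088,-0.212,0,90,1,0.088,-0.212,0,90,1,0.088,-0.212,0,90,1,0.088,-0.212,0,90,1,0.088,-0.212,0,90,1,0.088,-0.212,0,90], force=25)

```text
t: 17.75
tool_pos: [0.5205, -0.0757, 0.285]
tool_rot: [2.0, 2.414, -0.008]
contact_force: [-0.2, -0.3, -0.5]
opening: 0.0852
```

```bash
python3 - <<'E'
from h import *
go(.523,-.078,.16,1.693+np.pi/2)
E
```

```text
t 17.75 pos [ 0.5205 -0.0757  0.285 ] ydir 0.187 F [-0.1869 -0.2948 -0.4979] open 0.0852 q6 -0.4693445558301387
shift [-0.0016  0.0019  0.125 ] turn deg 3.7 tilt [ 0.0021 -0.0083 -1.    ]
```

>>> move_arm(deltas=[1,-0.002,0.002,0.04,3.7,1,-0.002,0.002,0.08,3.7,1,-0.002,0.002,0.12,3.7,1,-0.002,0.002,0.155,3.7,1,-0.002,0.002,0.165,3.7,1,-0.002,0.002,0.165,3.7])

```text
t: 18.35
tool_pos: [0.5214, -0.0782, 0.1174]
tool_rot: [2.08, 2.352, -0.011]
contact_force: [0.6, 0.3, 0.1]
opening: 0.0851
```

```bash
python3 - <<'E'
from h import *
import cv2
go(.523,-.078,.06,1.693+np.pi/2)
s=get_image("scene")
cv2.imwrite("pics/s6.png",s[...,::-1])
b=cv2.resize(s[210:310,270:360,::-1],None,fx=6,fy=6,interpolation=cv2.INTER_CUBIC)
cv2.imwrite("pics/c6.png",b)
E
```

```text
t 18.35 pos [ 0.5214 -0.0782  0.1174] ydir 0.123 F [0.5871 0.2503 0.0519] open 0.0851 q6 -0.406503827555429
shift [0.0003 0.0019 0.0574] turn deg 0.0 tilt [-0.0033 -0.0066 -1.    ]
```

View pics/c6.png

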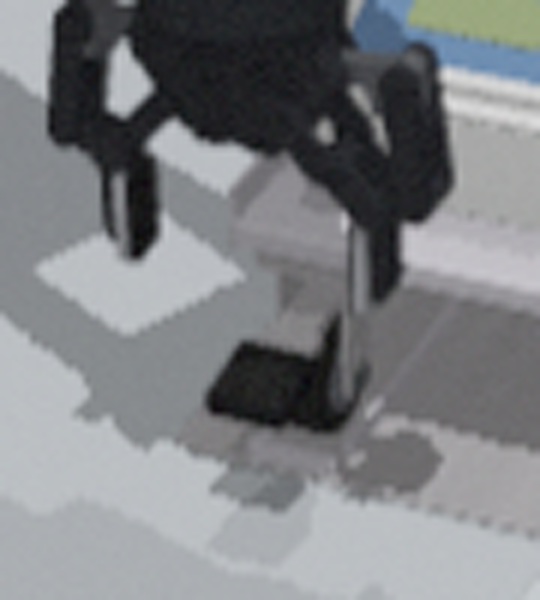

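>>> move_arm(deltas=[1,0,0.004,0.02,0,1,0,0.004,0.04,0,1,0,0.004,0.05,0,1,0,0.004,0.057,0,1,0,0.004,0.057,0])

```text
t: 18.9
tool_pos: [0.5273, -0.0787, 0.0632]
tool_rot: [2.077, 2.349, -0.008]
contact_force: [0.5, 0.3, 0.5]
opening: 0.0853
```

>>> move_arm(deltas=[-1,0,0,0,0,-1,0,0,0,0,-1,0,0,0,0,-1,0,0,0,0,-1,0,0,0,0,-1,0,0,0,0], force=25)

```text
t: 19.5
tool_pos: [0.5211, -0.079, 0.0627]
tool_rot: [-2.075, -2.349, 0.027]
contact_force: [-23.7, -1.7, 17.8]
opening: 0.0315
```

>>> move_arm(deltas=[-1,0,-0.002,-0.002,0,-1,0,-0.002,-0.004,0,-1,0,-0.002,-0.006,0,-1,0,-0.002,-0.008,0])

```text
t: 19.9
tool_pos: [0.5205, -0.0796, 0.0705]
tool_rot: [-2.078, -2.352, 0.024]
contact_force: [6.5, -0.2, -8.7]
opening: 0.0313
```

>>> move_arm(deltas=[-1,0,0,-0.002,0,-1,0,0,-0.004,0,-1,0,0,-0.006,0,-1,0,0,-0.008,0])

```text
t: 20.3
tool_pos: [0.5205, -0.0794, 0.0781]
tool_rot: [-2.078, -2.351, 0.024]
contact_force: [4.6, -0.4, -8.7]
opening: 0.0312
```

>>> move_arm(deltas=[-1,0,0,-0.002,0,-1,0,0,-0.004,0,-1,0,0,-0.006,0,-1,0,0,-0.008,0])

```text
t: 20.7
tool_pos: [0.5204, -0.0787, 0.086]
tool_rot: [-2.078, -2.35, 0.023]
contact_force: [5.1, 2.4, -10.5]
opening: 0.0309
```

>>> move_arm(deltas=[-1,0,0,-0.002,0,-1,0,0,-0.004,0,-1,0,0,-0.006,0])

```text
t: 21.0
tool_pos: [0.5203, -0.0779, 0.0919]
tool_rot: [-2.077, -2.349, 0.021]
contact_force: [4.9, 2.8, -9.9]
opening: 0.0312
```

>>> move_arm(deltas=[-1,0,0,-0.002,0,-1,0,0,-0.003,0,-1,0,0,-0.004,0])

```text
t: 21.3
tool_pos: [0.5203, -0.0772, 0.0958]
tool_rot: [-2.076, -2.348, 0.019]
contact_force: [5.8, 3.6, -9.4]
opening: 0.0313
```

>>> move_arm(deltas=[-1,0.001,0,-0.002,0,-1,0.001,0,-0.003,0,-1,0.001,0,-0.003,0])

```text
t: 21.6
tool_pos: [0.5202, -0.0762, 0.0991]
tool_rot: [-2.076, -2.348, 0.019]
contact_force: [3.0, 0.3, -6.8]
opening: 0.0312
```

```bash
python3 - <<'E'
from h import *
import cv2
go(.523,-.078,.06,1.693+np.pi/2)
s=get_image("scene")
cv2.imwrite("pics/s7.png",s[...,::-1])
b=cv2.resize(s[210:310,270:360,::-1],None,fx=6,fy=6,interpolation=cv2.INTER_CUBIC)
cv2.imwrite("pics/c7.png",b)
E
```

```text
t 21.6 pos [ 0.5202 -0.0762  0.0991] ydir 0.123 F [ 3.0352  0.2603 -6.8245] open 0.0312 q6 -0.4028209437956614
shift [-0.002   0.0031  0.0391] turn deg 0.0 tilt [-0.0133 -0.0043 -0.9999]
```

View pics/c7.png

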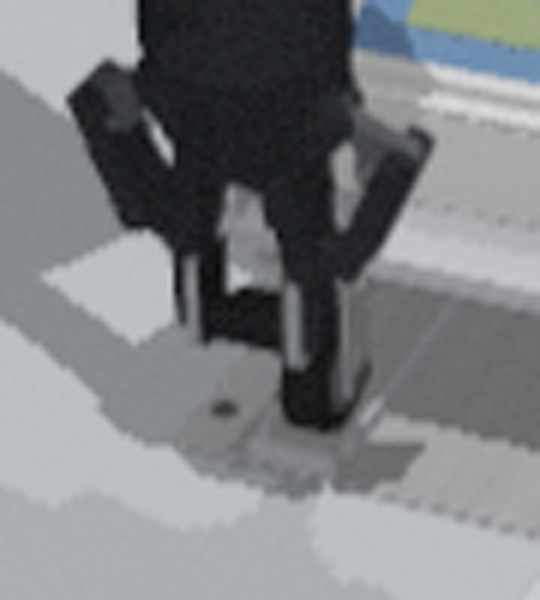

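The crop shows the pad held between the fingers and raised (around (245,315)). I'll lift until the end stop shows.

>>> move_arm(deltas=[-1,0.001,0,-0.002,0,-1,0.001,0,-0.003,0,-1,0.001,0,-0.004,0])

```text
t: 21.95
tool_pos: [0.52, -0.0751, 0.1026]
tool_rot: [-2.077, -2.348, 0.019]
contact_force: [7.7, -0.2, -15.4]
opening: 0.0315
```

>>> move_arm(deltas=[-1,0.001,0,-0.002,0,-1,0.001,0,-0.003,0,-1,0.001,0,-0.004,0])

```text
t: 22.25
tool_pos: [0.5195, -0.0736, 0.1031]
tool_rot: [-2.077, -2.347, 0.016]
contact_force: [16.1, -1.5, -31.2]
opening: 0.0311
```

>>> move_arm(deltas=[-1,0,0,0,0,-1,0,0,0,0,0.3,0,0,0,0,1,0,0,0,0,1,0,0,0,0,1,0,0,0,0,1,0,0,0,0])

```text
t: 22.95
tool_pos: [0.5196, -0.0736, 0.1036]
tool_rot: [-2.077, -2.348, 0.016]
contact_force: [-0.4, -0.4, -0.5]
opening: 0.0855
```

```bash
python3 - <<'E'
from h import *
go(.55,-.06,.25,1.693);print(tf([.601,-.018,1.693],(.035-.03,0.0,0)))
E
```

```text
t 22.95 pos [ 0.5196 -0.0736  0.1036] ydir 0.122 F [-0.418  -0.397  -0.4759] open 0.0855 q6 -0.3991203226779365
shift [ 0.0096  0.03   -0.1468] turn deg 90.0 tilt [-0.0119 -0.0032 -0.9999]
[ 0.6004 -0.013   0.    ]
```

>>> move_arm(deltas=[1,0,0,-0.02,0,1,0,0,-0.05,0,1,0,0,-0.09,0,-1,0,0,-0.1,0,-1,0,0.04,-0.1,0,-1,0.02,0.08,-0.1,0,-1,0.03,0.085,-0.1,0,-1,0.03,0.085,-0.08,0,-1,0.03,0.085,-0.06,0,-1,0.03,0.085,-0.06,0])

```text
t: 23.95
tool_pos: [0.5982, -0.0327, 0.1583]
tool_rot: [-2.072, -2.343, 0.023]
contact_force: [-0.7, 0.4, -0.6]
opening: 0.0001
```

```bash
python3 - <<'E'
from h import *
import cv2
go(.602,-.045,.132,1.693+np.pi/2)
v=[.601,-.018,1.693];p=get_obs()["tool_pos"];print("tool in stand",loc(v,p))
s=get_image("scene")
cv2.imwrite("pics/s8.png",s[...,::-1])
b=cv2.resize(s[170:310,290:430,::-1],None,fx=4,fy=4,interpolation=cv2.INTER_CUBIC)
cv2.imwrite("pics/c8.png",b)
E
```

```text
t 23.95 pos [ 0.5982 -0.0327  0.1583] ydir 0.122 F [-0.7257  0.4123 -0.5971] open 0.0001 q6 -0.29748827920780696
shift [-0.0126  0.0028  0.0262] turn deg 0.0 tilt [-0.0198 -0.002  -0.9998]
tool in stand [-0.0143  0.0045]
```

```bash
python3 - <<'E'
import cv2,numpy as np
for n in("scene0","s5","s8"):
    g=cv2.cvtColor(cv2.imread(f"pics/{n}.png"),6)[250:285,300:318]
    m=g<60;r,c=np.nonzero(m);print(n,m.sum(),r.mean()+250,c.mean()+300,c.min()+300)
E
```

```text
scene0 116 263.4310344827586 312.11206896551727 304
s5 138 274.04347826086956 311.8478260869565 305
s8 103 262.15533980582524 312.28155339805824 305
```

>>> move_arm(deltas=[-1,0,0.003,0.01,0,-1,0,0.003,0.02,0,-1,0,0.003,0.026,0,-1,0,0.003,0.026,0,-1,0.005,0.003,0.026,0,-1,0.01,0.003,0.026,0,-1,0.015,0.003,0.026,0])

```text
t: 24.7
tool_pos: [0.6003, -0.0174, 0.1348]
tool_rot: [-2.075, -2.345, 0.019]
contact_force: [-0.5, -0.4, 0.4]
opening: 0.0001
```

>>> move_arm(deltas=[-1,0.003,0,0,0,-1,0.006,0,0,0,-1,0.009,0,0,0,-1,0.012,0,0,0,-1,0.015,0,0,0,-1,0.018,0,0,0,-1,0.021,0,0,0,-1,0.024,0,0,0,-1,0.027,0,0,0,-1,0.03,0,0,0])

```text
t: 25.7
tool_pos: [0.5967, 0.0118, 0.1348]
tool_rot: [-2.076, -2.346, 0.021]
contact_force: [0.7, -2.9, 0.2]
opening: 0.0001
```

>>> move_arm(deltas=[-1,0.003,0,0,0,-1,0.006,0,0,0,-1,0.009,0,0,0,-1,0.012,0,0,0,-1,0.015,0,0,0,-1,0.018,0,0,0,-1,0.021,0,0,0,-1,0.024,0,0,0,-1,0.027,0,0,0,-1,0.03,0,0,0])

```text
t: 26.7
tool_pos: [0.5931, 0.0419, 0.1348]
tool_rot: [-2.076, -2.346, 0.021]
contact_force: [1.3, -2.6, -0.9]
opening: 0.0
```

>>> move_arm(deltas=[-1,0.003,0,0,0,-1,0.006,0,0,0,-1,0.009,0,0,0,-1,0.012,0,0,0,-1,0.014,0,0,0,-1,0.016,0,0,0,-1,0.018,0,0,0])

```text
t: 27.4
tool_pos: [0.591, 0.0598, 0.1349]
tool_rot: [-2.076, -2.346, 0.021]
contact_force: [1.1, -3.2, -1.0]
opening: 0.0003
```

>>> move_arm(deltas=[-1,0.002,0,0,0,-1,0.004,0,0,0,-1,0.006,0,0,0,-1,0.008,0,0,0])

```text
t: 27.8
tool_pos: [0.59, 0.0679, 0.1348]
tool_rot: [-2.076, -2.346, 0.021]
contact_force: [1.7, -2.6, -1.4]
opening: 0.0
```

>>> move_arm(deltas=[-1,0.002,0,0,0,-1,0.004,0,0,0,-1,0.006,0,0,0,-1,0.008,0,0,0])

```text
t: 28.2
tool_pos: [0.5892, 0.0746, 0.1349]
tool_rot: [-2.078, -2.348, 0.024]
contact_force: [1.9, -8.9, -0.7]
opening: 0.0001
```

>>> move_arm(deltas=[-1,0.001,0,0,0,-1,0.002,0,0,0,-1,0.003,0,0,0,-1,0.003,0,0,0])

```text
t: 28.6
tool_pos: [0.5891, 0.0758, 0.1349]
tool_rot: [-2.08, -2.35, 0.028]
contact_force: [1.9, -9.4, -0.3]
opening: -0.0001
```

>>> move_arm(deltas=[-1,-0.001,0,0,0,-1,-0.002,0,0,0,-1,-0.003,0,0,0,-1,-0.005,0,0,0,-1,-0.007,0,0,0,-1,-0.015,0,0,0,-1,-0.03,0,0,0,-1,-0.05,0,0,0,-1,-0.05,0,-0.03,0,-1,-0.05,0,-0.06,0])

```text
t: 29.6
tool_pos: [0.5951, 0.0252, 0.1946]
tool_rot: [-2.08, -2.346, 0.032]
contact_force: [0.5, -0.9, 1.1]
opening: -0.0001
```

>>> move_arm(deltas=[-1,-0.04,0,-0.05,0,-1,-0.08,0,-0.1,0,-1,-0.12,0,-0.12,0,-1,-0.15,0,-0.12,0,-1,-0.15,0,-0.12,0,-1,-0.15,0,-0.12,0])

```text
t: 30.2
tool_pos: [0.615, -0.1241, 0.3161]
tool_rot: [-2.084, -2.343, 0.031]
contact_force: [-0.3, -0.1, -0.4]
opening: -0.0002
```

```bash
python3 - <<'E'
from h import *
import cv2
go(.5,-.2,.3)
a=get_image("scene")[...,::-1];t=get_image("top")[...,::-1]
cv2.imwrite("pics/s9.png",a);cv2.imwrite("pics/t9.png",t)
s0=cv2.imread("pics/scene0.png");t0=cv2.imread("pics/top0.png")
# stand shift: match panel template; predicted pixel for moved stand
v=[.6013,-.018,1.693]
c=proj("scene",tf(v,(.06,0,.15)));x,y=int(c[0]),int(c[1])
T=s0[y-22:y+22,x-40:x+40]
r=cv2.matchTemplate(a,T,cv2.TM_CCOEFF_NORMED);_,m,_,l=cv2.minMaxLoc(r);print("match",m,l[0]-(x-40),l[1]-(y-22))
for d in(.056,.06,.064,.068,.072):print(d,proj("scene",tf(v,(.06+d,0,.15)))-c)
d=np.abs(a.astype(int)-s0).max(2)
for n,(x0,y0,x1,y1) in dict(rack=(188,290,225,330),bottle=(297,355,335,420),tipbox=(342,310,416,368)).items():print(n,d[y0:y1,x0:x1].mean())
E
```

```text
t 30.2 pos [ 0.615  -0.1241  0.3161] ydir 0.117 F [-0.2774 -0.0653 -0.3657] open -0.0002 q6 -0.4285721309017933
shift [-0.0618 -0.1228  0.0189] turn deg 0 tilt [-0.0175 -0.011  -0.9998]
match 0.5900043845176697 10 -14
0.056 [  8.6765 -11.3164]
0.06 [  9.2744 -12.0962]
0.064 [  9.8695 -12.8724]
0.068 [ 10.4618 -13.6449]
0.072 [ 11.0513 -14.4138]
rack 10.999324324324323
bottle 8.161133603238866
tipbox 8.969944082013047
```

```bash
python3 - <<'E'
from h import *
import cv2
go(.595,.025,.195);go(.5925,.055,.135)
a=cv2.imread("pics/s9.png");s0=cv2.imread("pics/scene0.png")
for n,(x0,y0,x1,y1) in dict(rack=(192,292,225,320),bottle=(299,358,332,418),tipbox=(344,312,414,364)).items():
  r=cv2.matchTemplate(a[y0-15:y1+15,x0-15:x1+15],s0[y0:y1,x0:x1],cv2.TM_CCOEFF_NORMED);_,m,_,l=cv2.minMaxLoc(r);print(n,m,l[0]-15,l[1]-15)
E
```

```text
t 30.3 pos [ 0.6147 -0.122   0.3147] ydir 0.12 F [ 0.5998 -0.6947  0.322 ] open 0.0002 q6 -0.42849446754705883
shift [0.1493 0.0005 0.1186] turn deg 0 tilt [-0.0195 -0.0103 -0.9998]
t 30.3 pos [ 0.6147 -0.122   0.3147] ydir 0.12 F [ 0.5998 -0.6947  0.322 ] open 0.0002 q6 -0.42849446754705883
shift [0.1798 0.0029 0.1783] turn deg 0 tilt [-0.0195 -0.0103 -0.9998]
rack 0.96764075756073 0 0
bottle 0.994351863861084 0 0
tipbox 0.9991034269332886 0 0
```

>>> move_arm(deltas=[-1,0.04,0,0.03,0,-1,0.09,0,0.06,0,-1,0.13,0,0.09,0,-1,0.149,0,0.119,0,-1,0.149,0,0.15,0,-1,0.16,0,0.178,0,-1,0.17,0.001,0.178,0,-1,0.18,0.002,0.178,0,-1,0.18,0.002,0.178,0])

```text
t: 31.2
tool_pos: [0.5926, 0.0566, 0.1373]
tool_rot: [-2.078, -2.349, 0.029]
contact_force: [1.4, 0.2, -0.2]
opening: -0.0
```

>>> move_arm(deltas=[-1,0.003,0,0,0,-1,0.006,0,0,0,-1,0.009,0,0,0,-1,0.012,0,0,0,-1,0.014,0,0,0,-1,0.015,0,0,0])

```text
t: 31.8
tool_pos: [0.5907, 0.0716, 0.1371]
tool_rot: [-2.078, -2.348, 0.029]
contact_force: [0.2, 0.2, 0.2]
opening: 0.0
```

>>> move_arm(deltas=[-1,0.001,0,0,0,-1,0.002,0,0,0,-1,0.003,0,0,0,-1,0.004,0,0,0,-1,0.004,0,0,0])

```text
t: 32.3
tool_pos: [0.5904, 0.074, 0.1371]
tool_rot: [-2.08, -2.35, 0.033]
contact_force: [0.8, -6.1, 0.3]
opening: 0.0001
```

>>> move_arm(deltas=[-1,0.001,0,0,0,-1,0.002,0,0,0,-1,0.003,0,0,0,-1,0.004,0,0,0,-1,0.004,0,0,0])

```text
t: 32.8
tool_pos: [0.5901, 0.0759, 0.1371]
tool_rot: [-2.082, -2.352, 0.038]
contact_force: [1.0, -9.0, 0.3]
opening: -0.0001
```

>>> move_arm(deltas=[-1,0.001,0,0,0,-1,0.002,0,0,0,-1,0.003,0,0,0,-1,0.004,0,0,0,-1,0.004,0,0,0])

```text
t: 33.3
tool_pos: [0.59, 0.0771, 0.1372]
tool_rot: [2.08, 2.349, -0.044]
contact_force: [-0.4, -12.0, 0.4]
opening: 0.0001
```

The stiffness is about 2 N/mm, so the stand is on the buffers. I'll back off gently and clear away.

>>> move_arm(deltas=[-1,-0.001,0,0,0,-1,-0.002,0,0,0,-1,-0.003,0,0,0,-1,-0.004,0,0,0,-1,-0.006,0,0,0,-1,-0.012,0,0,0,-1,-0.03,0,0,0,-1,-0.05,0,0,0,-1,-0.05,0,-0.03,0,-1,-0.05,0,-0.06,0])

```text
t: 34.3
tool_pos: [0.5962, 0.0272, 0.1975]
tool_rot: [2.084, 2.349, -0.047]
contact_force: [1.0, 0.9, 0.1]
opening: -0.0
```

>>> move_arm(deltas=[-1,-0.02,0,-0.05,0,-1,-0.05,0,-0.1,0,-1,-0.08,0,-0.12,0,-1,-0.1,0,-0.12,0,-1,-0.1,0,-0.12,0,-1,-0.1,0,-0.12,0,-1,-0.1,0,-0.12,0])

```text
t: 35.0
tool_pos: [0.6099, -0.0689, 0.3183]
tool_rot: [-2.084, -2.35, 0.048]
contact_force: [0.0, 2.3, -0.4]
opening: -0.0003
```

```bash
python3 - <<'E'
from h import *
import cv2
a=get_image("scene")[...,::-1];cv2.imwrite("pics/s10.png",a);go(.5,-.2,.3)
b=cv2.imread("pics/s9.png")
# stand between s9 and now; pedal pad vs. prediction at moved stand
T=b[240:275,330:420];r=cv2.matchTemplate(a[225:290,315:435],T,5);_,m,_,l=cv2.minMaxLoc(r);print("stand vs s9",m,l[0]-15,l[1]-15)
s0=cv2.imread("pics/scene0.png");T=s0[254:276,303:322];r=cv2.matchTemplate(a[230:280,300:345],T,5);_,m,_,l=cv2.minMaxLoc(r);print("pedal shift",m,l[0]+300-303,l[1]+230-254)
print("handle dark", [ (c.mean()+330,r.mean()+150) for r,c in [np.nonzero(cv2.cvtColor(a,6)[150:200,370:425]<50)]])
print(order.finish_job())
E
```

```text
t 35.05 pos [ 0.61   -0.0686  0.3183] ydir 0.12 F [ 0.3953 -0.8868  0.4791] open -0.0 q6 -0.34250455910707456
shift [-0.1169 -0.1244  0.0236] turn deg 0 tilt [-0.0209 -0.0228 -0.9995]
stand vs s9 0.9960933923721313 0 0
pedal shift 0.9441179633140564 13 -16
handle dark [(np.float64(349.0846560846561), np.float64(164.21693121693121))]
the job is handed in; nothing more can be done
None
```

All the steps are done and the job was handed in at about 35 s; no verdict is reported.

- **Brake:** I pressed the pedal until it pushed back with about 19 N, then lifted clear; the picture after placing the block showed it still down.
- **Block:** It went into the well without side contact and landed at about the floor height I had worked out. I let go, and a picture afterwards showed it seated and the stand not moved.
- **Pedal:** I pinched it and raised it to its end stop. The picture put the pad slightly higher than where it started.
- **Grip forces on the pedal:** While pinching it, the wrist briefly read about 24 N sideways and 18 N upward. At the end stop it read 31 N upward.
- **Stand:** I pushed it back about 68 mm until the force rose. A second push gave about 2 N per mm up to 12 N, so it is against the buffers. After I backed off, it stayed where it was.
- **Bystanders:** The tube rack, bottle and tip box all matched their starting positions in the picture, with no shift.

The 12-picture limit ran out before the roll. The later checks on pedal, stand and bystanders are numeric image comparisons and force readings, not views. In the last check the pedal matched its starting look (0.94), shifted about as expected for the rolled-back stand. I did not separately check that the block was seated after the roll. The first check of the stand's travel matched poorly (0.59) but agreed with the arm's own travel.

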